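Load and bar the burr-case roller rack for the next carving class

TASK

Get the two-lane roller rack ready to be carried to the next carving class. First push one of the two red-handled stop bars fully home across the low end, so that the spring plunger grips it; then put every burr case that is out on the bench onto the rollers from the high end, lengthwise and upright in the lane marked with its lid's colour, so that all of them roll down and queue against the bar; last, push the other bar fully home across the high end. Leave the oil jar and the wax tin alone.

Things in the scene. Friction and masses are not known exactly. Their poses are not given: they have to be found in the camera images.
- deck: sloped roller deck of a bench-top rack: two lanes of free rollers (26 mm thick, 38 mm apart, y -18 to -322 mm). Origin: between the lanes, in the plane of the roller tops, under the front bar line. y points DOWNHILL (5 degrees), x level across, away from the robot, z square to the rollers. Lane centres x = -38 and +38 mm; lanes 66 mm wide, guides 10 mm high. Roller tops 52 (low) to 83 mm (high end) above the bench
- front_bore (a point): bottom of the blind bore of the front (low-end) bar holder, on its axis; axes as the deck's; in the deck frame (131, 0, 24) mm. The bore is 20 mm square, 36 mm deep, open towards -x, with a 35 mm funnel mouth that begins at x = 83 mm; a spring plunger stands in its side. A bar is pushed in along +x until its tip meets the bottom; it then lies within 3 mm of the axis
- front_notch (a point): middle of the steel U notch, open at its top, that carries the grip end of the front bar: on the bore's axis, in the deck frame (-86, 0, 24) mm. 10 mm thick, 22 mm wide, floor 10 mm below this point, flared at the top, highest point 24 mm above this point. The bar is lowered into it from above, its tip short of x = 80 mm, then pushed along +x
- rear_bore (a point): the same as front_bore for the rear (high-end) bar: in the deck frame (131, -352, 24) mm
- rear_notch (a point): the same as front_notch for the rear (high-end) bar: in the deck frame (-86, -352, 24) mm
- tab_orange: orange plate 62 x 36 x 4 mm at the foot of one lane, just past the low end: this lane is for the cases with orange lids. Origin: underside centre, on the lane's centre line; x level across the lanes as for the deck. Which lane it marks varies
- tab_blue: blue plate, as the orange one, for the lane of the cases with blue lids
- front_plunger (a joint): how far the spring plunger of the front (low-end) holder is pressed back, in m: 0 with no bar in it, about 0.0005 when its nose sits in the groove of a bar that is fully home, about 0.0025 or more while it rides on a bar's full diameter. Riding over the tip takes about 5 to 12 N along the bar
- rear_plunger (a joint): the same for the rear (high-end) holder
- bar_a_grip (a point): one of two identical stop bars (either fits either end): red square grip 70 x 16 x 16 mm, then an aluminium rod 16 mm thick along +x, 301 mm overall, 0.12 kg; tip chamfered, a groove for the plunger 14 mm behind it. This point: centre of the grip, on the rod's axis; x to the tip, z up as it lies on the bench. Fully home it is at x = -135 mm in the deck frame
- bar_a_tip (a point): centre of the rod's tip of bar a, 266 mm along +x from the centre of its grip
- bar_b_grip (a point): one of two identical stop bars (either fits either end): red square grip 70 x 16 x 16 mm, then an aluminium rod 16 mm thick along +x, 301 mm overall, 0.12 kg; tip chamfered, a groove for the plunger 14 mm behind it. This point: centre of the grip, on the rod's axis; x to the tip, z up as it lies on the bench. Fully home it is at x = -135 mm in the deck frame
- bar_b_tip (a point): centre of the rod's tip of bar b, 266 mm along +x from the centre of its grip
- orange1_c (a point): burr case, orange lid, grey box 96 long x 58 wide x 40 mm high; on top a black handle bar along its length (68 x 14 x 12 mm, centre 31 mm above this point, 22 mm free below it); 0.25 kg. This point: middle, 37 mm above its underside; x along its length, z up. May be absent. Queued in a lane this point has deck y = -56 mm (first, against the bar), -152, -248, and z = 37 mm
- orange2_c (a point): burr case, orange lid, grey box 96 long x 58 wide x 40 mm high; on top a black handle bar along its length (68 x 14 x 12 mm, centre 31 mm above this point, 22 mm free below it); 0.25 kg. This point: middle, 37 mm above its underside; x along its length, z up. May be absent. Queued in a lane this point has deck y = -56 mm (first, against the bar), -152, -248, and z = 37 mm
- orange3_c (a point): burr case, orange lid, grey box 96 long x 58 wide x 40 mm high; on top a black handle bar along its length (68 x 14 x 12 mm, centre 31 mm above this point, 22 mm free below it); 0.25 kg. This point: middle, 37 mm above its underside; x along its length, z up. May be absent. Queued in a lane this point has deck y = -56 mm (first, against the bar), -152, -248, and z = 37 mm
- blue1_c (a point): burr case, blue lid, grey box 96 long x 58 wide x 40 mm high; on top a black handle bar along its length (68 x 14 x 12 mm, centre 31 mm above this point, 22 mm free below it); 0.25 kg. This point: middle, 37 mm above its underside; x along its length, z up. May be absent. Queued in a lane this point has deck y = -56 mm (first, against the bar), -152, -248, and z = 37 mm
- blue2_c (a point): burr case, blue lid, grey box 96 long x 58 wide x 40 mm high; on top a black handle bar along its length (68 x 14 x 12 mm, centre 31 mm above this point, 22 mm free below it); 0.25 kg. This point: middle, 37 mm above its underside; x along its length, z up. May be absent. Queued in a lane this point has deck y = -56 mm (first, against the bar), -152, -248, and z = 37 mm
- blue3_c (a point): burr case, blue lid, grey box 96 long x 58 wide x 40 mm high; on top a black handle bar along its length (68 x 14 x 12 mm, centre 31 mm above this point, 22 mm free below it); 0.25 kg. This point: middle, 37 mm above its underside; x along its length, z up. May be absent. Queued in a lane this point has deck y = -56 mm (first, against the bar), -152, -248, and z = 37 mm
- oil: bystander: amber glass jar of wood oil with a black cap, 68 mm in diameter, 95 mm high; origin at the centre of its underside; to be left alone
- wax: bystander: round brass-coloured wax tin with a pale lid, 72 mm in diameter, 45 mm high; origin at the centre of its underside; to be left alone

How it is judged:
By the outcome, as a careful person would: the job done as asked, in the order asked, and still so for the second after the job is handed in, with the robot touching nothing.
Of orange1, orange2, orange3, blue1, blue2, blue3 only 4 to 6 are there at a start; the rules pass over those that are not, and their reading is None.
At some moment in a run one of orange1, orange2, orange3, blue1, blue2, blue3 may be knocked a few centimetres aside while the robot is not near it.
Once in a run the grip may slacken for a moment while it holds something.
It also fails if it takes over 208 s, if anything falls off the work surface, if the arm or the gripper's body presses on something with over 40 N, if the wrist force passes 120 N, or if a joint passes its speed limit or range.

ROBOT

A 6-joint arm with a two-finger parallel gripper is mounted at the origin on the work surface. World frame = base frame: x ahead of the robot, y to its left, z up, the work surface at z = 0. Lengths are in m, angles in rad, forces in N, time in s.
With the tool pointing down it reaches from about 0.325 to 0.875 m from the base axis. Payload 4.4 kg.
Tool frame: the origin (TCP) lies on the centre line of the jaws, within the pads' length; the fingertips stand 17 mm ahead of it and the grasp point (between the pads) lies 2 mm behind it; z points along the fingers, y is the line along which they close (so a half turn about z gives the same grasp; the last joint's range is limited). The gripper opens to 85 mm and grips with 20 to 120 N. Pads are 22 mm wide; open, the fingers measure 114 mm over their backs; the gripper's body (76 mm by 85 mm) begins 54 mm behind the grasp point. The pads swing forward as they close: fully open they stand 13 mm farther back than shut.
Start: joints at [-1.397, 0.207, 1.542, -0, 1.393, -0.15], TCP at [0.183, -0.545, 0.227] pointing down, gripper open.
Joint ranges: [-2.73, 2.73], [-0.86, 2.22], [0.23, 2.46], [-1.11, 4.25], [0.08, 2.63], [-2.82, 2.82]. Speed limits (rad/s): [2.79, 2.79, 3.14, 3.14, 3.14, 3.14].

INTERFACE

Orientations are given as a unit quaternion [w, x, y, z].
In Python, from workcell import arm, planner, grab_frame, get_calibration, hand_in, recognise, landmark_of gives the robot as it stands. The module is installed in compiled form; this text tells all that it offers. Calls block until the motion is done:
- arm.move_pose(position, orientation): joint-space move of the TCP to a pose.
- arm.move_linear(position, rot=None, rate=0.15, until_force=None): straight line of the TCP; rot=None keeps the orientation; rate is the mean speed in m/s. With until_force (N) it stops when the force on the tool has changed by that much, and returns True; else False.
- arm.move_j(angles): joint-space move.
- arm.release() and arm.close(): open the fingers fully, or close them until they stop; the grip force is fixed at half the most.
- arm.sleep(seconds).
- planner.inverse_kinematics(position, orientation): joint angles nearest the present ones, or None.
- arm.sense(): the state.
- grab_frame(name): name is "scene" or "top" or "wrist"; returns the picture (400x640x3 uint8, blue, green, red); there is no depth.
- get_calibration(name): a dict with "fx", "fy", "cx", "cy" (pixels), "cam_to_world" (4x4, takes a point from camera to world coordinates); the wrist camera has in their place "hand_eye" (4x4, takes a point from camera to tool coordinates, whose origin is the TCP and whose axes are the flange's). Camera axes: x right, y down, z forward; pixel columns grow to the right and rows downward; lengths in m; the calibration is good to about 2 mm. A picture is of the moment at which its call begins: read the wrist's pose just before it. get_calibration takes no time and is no camera call.
A pose or a line that the arm cannot do raises arm.IKError and nothing moves.
- hand_in(): hands the job in; it is judged then, once.
Trained networks look in the newest picture that a camera, given by its name, has taken for a name from the list of things; names that differ only in an ending like _2 or _b are one class to them, and where a whole thing is asked for, a point or a joint stands for the part that bears it (a point fixed in the world has none). Each returns a list of dicts, best first, with "confidence" (0 to 1); they miss things now and then, are a little off and sometimes report something else, mostly with a low value. They report only what shows in the picture. A call takes as long as a camera call.
- recognise(camera, name): "uv" ([column, row] in pixels, amid what is visible of it).
- landmark_of(camera, name): "uv" ([column, row] in pixels: a listed point, or the origin of a listed thing).
The state is a dict: "time_s": time; "q": joint angles; "qd": joint speeds; "joint_efforts": joint torques, N m; "tcp_pos": TCP position; "tool_rot": TCP orientation; "wrist_force": force on the tool from outside, world axes, zero at the start; "ft_torque": the same for the moment, N m; "gripper_width": finger opening in m; "finger_force": force on a finger pad.
Only numpy, scipy, OpenCV 4.12 (cv2) and the standard library are available. Lean on these libraries where they do the work, as an engineer would, in place of code of your own. Each camera call takes 0.05 s, during which the arm holds its last target. There are 200 camera calls.

## Working session

There is one attempt and no reset: what is moved stays moved. The work goes in short steps, each a Python script; the robot and the scene stay as the last script left them, time stands still between calls to the robot, and variables do not carry over. Pictures are saved under pics/ and viewed, at most 14 in all, crops included, and the job is handed in when it is done.

```bash
mkdir -p pics; ls
python3 - <<'E'
from workcell import *
import cv2, numpy as np
for c in ("scene","top"):
    cv2.imwrite(f"pics/{c}0.png",grab_frame(c))
    k=get_calibration(c); print(c,{a:np.round(b,3).tolist() for a,b in k.items()})
    for n in ["deck","front_bore","front_notch","rear_bore","rear_notch","tab_orange","tab_blue","bar_a_grip","bar_a_tip","orange1_c","blue1_c","oil","wax"]:
        print(n,[(np.round(d["uv"]).tolist(),round(d["confidence"],2)) for d in landmark_of(c,n)])
print(get_calibration("wrist")); print(arm.sense())
E
```

```text
pics
scene {'fx': 419.677, 'fy': 419.677, 'cx': 316.06, 'cy': 201.153, 'cam_to_world': [[-0.815, 0.387, -0.43, 1.047], [0.578, 0.521, -0.628, 0.773], [-0.019, -0.761, -0.649, 0.822], [0.0, 0.0, 0.0, 1.0]]}
deck [([371.0, 270.0], 0.88), ([298.0, 154.0], 0.44)]
front_bore [([326.0, 297.0], 0.87)]
front_notch [([393.0, 243.0], 0.78), ([368.0, 267.0], 0.52), ([220.0, 188.0], 0.19)]
rear_bore [([235.0, 207.0], 0.92), ([477.0, 300.0], 0.67)]
rear_notch [([297.0, 170.0], 0.63)]
tab_orange [([295.0, 154.0], 0.73), ([387.0, 273.0], 0.56)]
tab_blue [([365.0, 291.0], 0.81)]
bar_a_grip [([326.0, 181.0], 0.87), ([219.0, 192.0], 0.27)]
bar_a_tip [([391.0, 228.0], 0.62), ([478.0, 300.0], 0.51)]
orange1_c [([236.0, 142.0], 0.73), ([218.0, 189.0], 0.53)]
blue1_c [([266.0, 131.0], 0.72)]
oil [([215.0, 190.0], 0.59)]
wax [([479.0, 299.0], 0.9)]
top {'fx': 443.455, 'fy': 443.455, 'cx': 315.606, 'cy': 196.182, 'cam_to_world': [[0.019, -0.983, 0.183, 0.274], [-1.0, -0.02, -0.007, 0.051], [0.011, -0.182, -0.983, 1.557], [0.0, 0.0, 0.0, 1.0]]}
deck [([241.0, 188.0], 0.98)]
front_bore [([239.0, 151.0], 0.79)
[... 1003 characters left out ...]
{'time_s': 1.4, 'q': array([-1.39749907e+00,  2.06582963e-01,  1.54151612e+00,  2.30715798e-05,
        1.39348978e+00, -1.50474805e-01]), 'qd': array([ 0.0001211 , -0.00018551, -0.00015569,  0.00149408, -0.00048793,
        0.00054709]), 'joint_efforts': array([ 2.45086630e-04, -3.83042979e+01, -2.91964048e+01, -1.45750519e-04,
        9.19758131e-04, -1.54715946e-05]), 'tcp_pos': array([ 0.18294315, -0.54512013,  0.2274837 ]), 'tool_rot': array([1.76835662e-06, 9.86925377e-01, 1.61177853e-01, 1.13758588e-05]), 'wrist_force': array([ 1.35013713,  0.1147099 , -0.86627329]), 'ft_torque': array([-0.00212139, -0.03732561,  0.00506768]), 'finger_force': 0.0, 'gripper_width': 0.08546612486694591}
```

Run:
```python
import cv2
a=cv2.imread("pics/top0.png"); 
cv2.imwrite("pics/top0c.png",cv2.resize(a[100:300,130:510],(798,420),interpolation=cv2.INTER_CUBIC))
```

```text
(no output)
```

View pics/top0c.png

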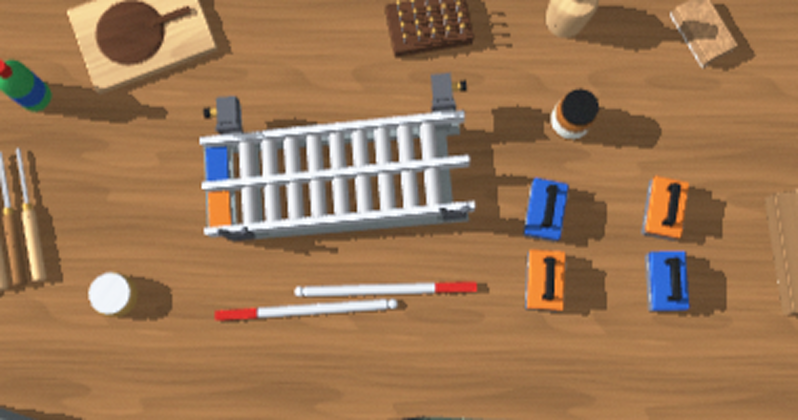

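View pics/scene0.png

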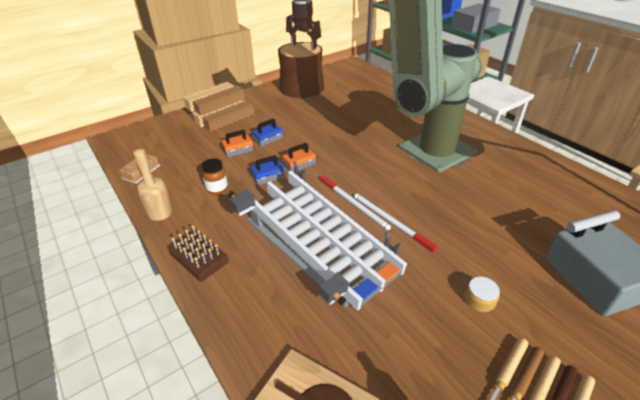

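The rack's low end is at the left of the top view, at +y. The blue lane is the far one and the orange lane the near one. There are four cases, two of each colour, right of the high end at top px about (390,199), (448,199), (390,233) and (448,234). The two bars lie antiparallel, with grips at about (348,237) and (243,250). Next I'll write helpers and get coarse poses.

```bash
cat > h.py <<'E'
from workcell import *
import cv2, numpy as np
from scipy.spatial.transform import Rotation as R
from scipy.optimize import least_squares
def qd(yaw): return np.array([0,np.cos(yaw/2),np.sin(yaw/2),0])      # tool down, tool x at yaw
def rot(q): return R.from_quat([q[1],q[2],q[3],q[0]])
def quat(r):
    x,y,z,w=r.as_quat(); return np.array([w,x,y,z])
def cam(name,s=None):
    k=get_calibration(name)
    if name!="wrist": return k,np.array(k["cam_to_world"])
    s=s or arm.sense(); T=np.eye(4); T[:3,:3]=rot(s["tool_rot"]).as_matrix(); T[:3,3]=s["tcp_pos"]
    return k,T@k["hand_eye"]
def shoot(name,save=None):
    c=cam(name); im=grab_frame(name)
    if save: cv2.imwrite(f"pics/{save}.png",im)
    return c
def onz(c,uv,z):
    k,T=c; d=T[:3,:3]@[(uv[0]-k["cx"])/k["fx"],(uv[1]-k["cy"])/k["fy"],1]
    return T[:3,3]+d*(z-T[2,3])/d[2]
def proj(c,p):
    k,T=c; x=T[:3,:3].T@(np.asarray(p)-T[:3,3]); return np.array([k["fx"]*x[0]/x[2]+k["cx"],k["fy"]*x[1]/x[2]+k["cy"]])
def find(name,n,c,z,conf=.3,near=None,tol=.06):
    o=[(onz(c,d["uv"],z),d["confidence"]) for d in landmark_of(name,n) if d["confidence"]>conf]
    if near is not None: o=[x for x in o if np.hypot(*(x[0]-near)[:2])<tol]
    return o
# deck pose x,y,yaw -> world
def deckR(yaw): return R.from_euler("z",yaw)*R.from_euler("x",-np.deg2rad(5))
def dk(D,p): return np.array([D[0],D[1],.052])+deckR(D[2]).apply(np.asarray(p)/1000)
PTS={"front_bore":(131,0,24),"front_notch":(-86,0,24),"rear_bore":(131,-352,24),"rear_notch":(-86,-352,24),"deck":(0,0,0)}
def fitdeck(obs,D0):   # obs: list of (cam,uv,name)
    f=lambda D:np.concatenate([(proj(c,dk(D,PTS[n]))-uv)*c[1][2,3]/c[0]["fx"]*1000 for c,uv,n in obs])
    r=least_squares(f,D0,loss="soft_l1",f_scale=3); return r.x,r.fun.reshape(-1,2)
def show(*ns):
    s=arm.sense(); print(round(s["time_s"],1),np.round(s["tcp_pos"],4),"w",round(s["gripper_width"],4),"f",np.round(s["wrist_force"],1))
E
python3 - <<'E'
from h import *
o=[]
t=cam("top"); s=cam("scene")
O=[(t,(239,151),"front_bore"),(t,(243,209),"front_notch"),(t,(341,138),"rear_bore"),(t,(344,199),"rear_notch"),(t,(241,188),"deck"),
(s,(326,297),"front_bore"),(s,(393,243),"front_notch"),(s,(235,207),"rear_bore"),(s,(297,170),"rear_notch"),(s,(371,270),"deck")]
p=onz(t,(241,188),.052); D,r=fitdeck(O,[p[0],p[1],0]); print(p,D); print(np.round(r,1).tolist())
for n,uv,z in [("b1grip",(347.6,236.7),.008),("b1tip",(272,238.6),.008),("b2grip",(243,249.5),.008),("b2tip",(318,244.8),.008)]+[("case",(a,b),.06) for a,b in [(390,199),(448,199),(390,233),(448,234)]]+[("oil",(404,148),.09),("wax",(182,240),.045)]:
    print(n,np.round(onz(t,uv,z),3))
for n in PTS: print(n,np.round(dk(D,PTS[n]),3))
E
```

```text
[0.57679041 0.29923066 0.052     ] [0.58009373 0.29725998 0.11431356]
[[-5.3, -7.7], [-5.0, 5.5], [-7.8, -3.3], [5.7, 1.4], [2.2, -3.2], [2.0, -9.5], [-2.0, 0.2], [1.0, -4.3], [3.8, 1.9], [-8.4, -5.0]]
b1grip [ 0.42  -0.074  0.008]
b1tip [0.408 0.19  0.008]
b2grip [0.368 0.289 0.008]
b2tip [0.39  0.029 0.008]
case [ 0.547 -0.215  0.06 ]
case [ 0.551 -0.415  0.06 ]
case [ 0.43  -0.214  0.06 ]
case [ 0.431 -0.41   0.06 ]
oil [ 0.721 -0.26   0.09 ]
wax [0.394 0.491 0.045]
front_bore [0.71  0.314 0.076]
front_notch [0.494 0.29  0.076]
rear_bore [ 0.75  -0.034  0.107]
rear_notch [ 0.534 -0.059  0.107]
deck [0.58  0.297 0.052]
```

Run:
```python
from h import *
import pickle
D=np.array([.58,.297,.114]); O=[]
for i,(x,y) in enumerate([(.53,-.08),(.5,.26)]):
    arm.move_pose([x,y,.32],qd(0)); arm.sleep(.3); c=shoot("wrist",f"w{i}")
    for n in PTS:
        want=proj(c,dk(D,PTS[n]))
        for d in landmark_of("wrist",n):
            e=np.linalg.norm(np.array(d["uv"])-want); print(n,np.round(d["uv"]),np.round(want),round(d["confidence"],2))
            if e<30 and d["confidence"]>.3: O.append((c,np.array(d["uv"]),n))
    for n,z in [("bar_a_grip",.008),("bar_a_tip",.008),("orange1_c",.037),("blue1_c",.037),("tab_orange",.05),("tab_blue",.05)]:
        print(n,[(np.round(p,3).tolist(),round(q,2)) for p,q in find("wrist",n,c,z,.3)])
    show()
D,r=fitdeck(O,D); print(D); print([(n,np.round(e,1).tolist()) for (_,_,n),e in zip(O,r)])
pickle.dump((D,O),open("d.pkl","wb"))
```

```text
front_bore [414. 141.] [-33.  12.] 0.67
rear_notch [297. 170.] [299. 170.] 0.59
deck [ 33. 124.] [ 35. 128.] 0.81
bar_a_grip [([0.424, -0.065, 0.008], 0.63)]
bar_a_tip [([0.412, 0.194, 0.008], 0.75), ([0.418, -0.065, 0.008], 0.63)]
orange1_c [([0.563, -0.417, 0.037], 0.92), ([0.438, -0.217, 0.037], 0.72)]
blue1_c [([0.436, -0.414, 0.037], 0.81)]
tab_orange [([0.546, 0.308, 0.05], 0.87), ([0.702, -0.247, 0.05], 0.31)]
tab_blue [([0.619, 0.32, 0.05], 0.82)]
4.4 [ 0.53 -0.08  0.32] w 0.0857 f [-0.3  1.1 -0.5]
front_bore [271. 134.] [266. -20.] 0.29
front_notch [295. 169.] [294. 173.] 0.82
front_notch [458. 223.] [294. 173.] 0.73
rear_notch [583. 145.] [586. 144.] 0.78
deck [287. 104.] [288. 104.] 0.79
deck [519. 208.] [288. 104.] 0.35
deck [299. 237.] [288. 104.] 0.25
bar_a_grip [([0.422, -0.065, 0.008], 0.95)]
bar_a_tip [([0.409, 0.197, 0.008], 0.62)]
orange1_c []
blue1_c []
tab_orange [([0.545, 0.324, 0.05], 0.84)]
tab_blue [([0.616, 0.332, 0.05], 0.9)]
6.6 [0.5    0.2601 0.32  ] w 0.085 f [ 0.1 -0.4  0.7]
[0.58346274 0.29802831 0.10306893]
[('rear_notch', [0.7, -0.0]), ('deck', [0.1, 2.2]), ('front_notch', [-3.8, 1.1]), ('rear_notch', [1.7, 0.2]), ('deck', [-0.1, -3.8])]
```

View pics/w1.png

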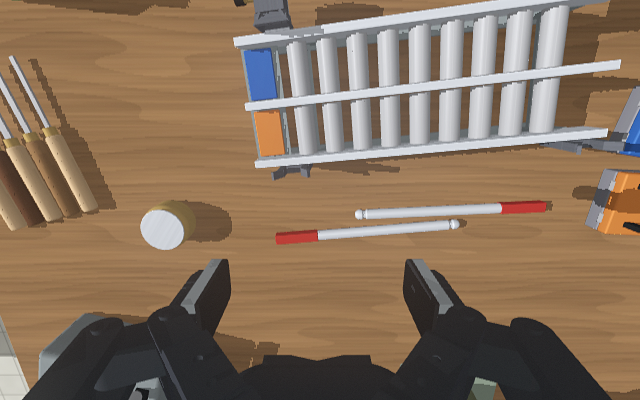

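Run:
```python
from h import *
import pickle
D,O=pickle.load(open("d.pkl","rb"))
arm.move_pose([.62,.13,.34],qd(D[2])); arm.sleep(.3); c=shoot("wrist","w2")
for n in PTS:
    want=proj(c,dk(D,PTS[n]))
    for d in landmark_of("wrist",n):
        e=np.linalg.norm(np.array(d["uv"])-want); print(n,np.round(d["uv"]),np.round(want),round(d["confidence"],2))
        if e<25 and d["confidence"]>.3: O.append((c,np.array(d["uv"]),n))
D,r=fitdeck(O,D); print(D); print([(n,np.round(e,1).tolist()) for (_,_,n),e in zip(O,r)])
pickle.dump((D,O,c),open("d.pkl","wb"))
im=cv2.imread("pics/w2.png")
def L(a,b,col): cv2.line(im,*[tuple(np.round(proj(c,dk(D,p))).astype(int).tolist()) for p in (a,b)],col,1)
for x in (0,-71,71): L((x,-18,10),(x,-322,10),(0,0,255))
for y in (0,-352): L((-86,y,24),(131,y,24),(0,255,0))
for y in (-18,-322): L((-71,y,0),(71,y,0),(255,0,255))
cv2.imwrite("pics/w2o.png",im); show()
```

```text
front_bore [180.  76.] [181.  77.] 0.95
front_bore [575. 123.] [181.  77.] 0.51
front_notch [204. 234.] [201. 234.] 0.93
rear_bore [469.  76.] [470.  75.] 0.65
rear_notch [444. 243.] [445. 244.] 0.92
deck [200. 174.] [202. 174.] 0.72
[0.58359165 0.29855787 0.10242649]
[('rear_notch', [-0.0, 0.1]), ('deck', [-0.5, 2.0]), ('front_notch', [-4.5, 1.0]), ('rear_notch', [0.9, 0.3]), ('deck', [-0.7, -4.0]), ('front_bore', [0.4, 1.7]), ('front_notch', [-5.5, 0.9]), ('rear_bore', [1.7, -2.3]), ('rear_notch', [1.7, 1.3]), ('deck', [2.1, -0.5])]
7.9 [0.6199 0.1302 0.3401] w 0.0859 f [ 0.1  1.1 -0.7]
```

View pics/w2o.png

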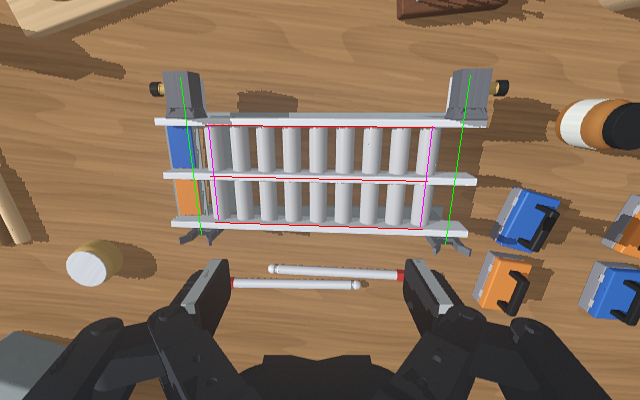

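Run:
```python
from h import *
import pickle
D,O,c=pickle.load(open("d.pkl","rb"))
g=cv2.cvtColor(cv2.imread("pics/w2.png"),cv2.COLOR_BGR2GRAY).astype(float)
def edge(v0f,sgn,us,w=9):
    P=[]
    for u in us:
        v0=int(round(v0f(u))); col=g[v0-w:v0+w+1,u]; d=sgn*np.diff(col); i=d.argmax()
        if 0<i<len(d)-1 and d[i]>25:
            a,b,e=d[i-1],d[i],d[i+1]; P.append((u,v0-w+i+.5+.5*(a-e)/(a-2*b+e+1e-9)))
    P=np.array(P); m=np.ones(len(P),bool)
    for _ in range(5):
        k=np.polyfit(P[m,0],P[m,1],1); r=P[:,1]-np.polyval(k,P[:,0]); m=abs(r)<max(.7,2*np.median(abs(r)))
    return k,m.sum(),r[m].std()
for nm,x,z,f,s,us in [("near outer",-81,10,lambda u:228.5+(u-210)*.034,-1,range(215,425)),("far outer",81,10,lambda u:116+(u-210)*.012,1,range(215,440)),("mid top",5,10,lambda u:174+(u-210)*.02,1,range(215,440))]:
    k,n,sd=edge(f,s,us)
    def sl(y):
        a,b=[proj(c,dk([*D[:2],y],(x,q,z))) for q in (-40,-310)]; return (b[1]-a[1])/(b[0]-a[0])
    ys=np.linspace(.07,.14,15); so=np.interp(-k[0],[-sl(y) for y in ys],ys)
    a,b=[proj(c,dk(D,(xx,-170,z))) for xx in (x,x+10)]
    print(nm,n,round(sd,2),"yaw",round(so,4),"x offset mm at mid",round((np.polyval(k,a[0])-a[1])/(b[1]-a[1])*10,1))
for y in (.1024,.107,.112):
    f=lambda q:np.concatenate([(proj(cc,dk([q[0],q[1],y],PTS[n]))-uv)*cc[1][2,3]/cc[0]["fx"]*1000 for cc,uv,n in O])
    r=least_squares(f,D[:2],loss="soft_l1",f_scale=3); print(y,r.x,round(r.cost,1))
```

```text
near outer 210 0.19 yaw 0.1033 x offset mm at mid -0.1
far outer 204 0.1 yaw 0.1009 x offset mm at mid -0.2
mid top 202 0.15 yaw 0.1034 x offset mm at mid -0.3
0.1024 [0.58359624 0.29855765] 35.8
0.107 [0.58277682 0.29857179] 39.9
0.112 [0.58189249 0.29854939] 52.9
```

Deck pose is settled: origin (0.5836, 0.2985), yaw 0.1026, with guide edges agreeing within 0.3 mm. Next is the front bar, using the bar whose grip is at (0.37, 0.29).

```bash
cat >> h.py <<'E'
D=np.array([.5836,.2983,.1026])
def blob(im,c,col,z,near,tol=.06):
    """centre + axis angle (world) of colour blob on plane z nearest to `near`"""
    hsv=cv2.cvtColor(im,cv2.COLOR_BGR2HSV); h,s,v=hsv[...,0].astype(int),hsv[...,1],hsv[...,2]
    m={"red":((h<6)|(h>172))&(s>150)&(v>70),"orange":(h>=7)&(h<=15)&(s>175)&(v>130),"blue":(h>100)&(h<125)&(s>130)&(v>60)}[col].astype(np.uint8)
    n,lab,st,ce=cv2.connectedComponentsWithStats(m); best=None
    for i in range(1,n):
        if st[i,4]<60: continue
        p=onz(c,ce[i],z); e=np.hypot(*(p-near)[:2])
        if e<tol and (best is None or st[i,4]>best[3]):
            ys,xs=np.where(lab==i); w=np.array([onz(c,(a,b),z)[:2] for a,b in zip(xs,ys)])
            (cx,cy),(a,b),t=cv2.minAreaRect((w*1000).astype(np.float32)); t=np.deg2rad(t if a>b else t+90)
            best=(np.array([cx,cy])/1000,t,(max(a,b),min(a,b)),st[i,4])
    return best
def align(t,ref):  # t modulo pi nearest to ref
    return t+np.pi*round((ref-t)/np.pi)
E
python3 - <<'E'
from h import *
g=np.array([.368,.289,.012])
arm.move_pose([*g[:2],.2],qd(1.49)); arm.sleep(.3); c=cam("wrist"); im=grab_frame("wrist"); cv2.imwrite("pics/b2.png",im)
b=blob(im,c,"red",.014,g); print(b); show()
print(find("wrist","bar_a_grip",c,.008),find("wrist","bar_a_tip",c,.008)); print(planner.inverse_kinematics(dk(D,(-200,0,60)),qd(D[2]+np.pi)))
E
```

```text
(array([0.37082269, 0.29347369]), np.float64(1.6574466920435584), (70.67340087890625, 15.710455894470215), np.int32(858))
9.5 [0.3686 0.2889 0.2002] w 0.0854 f [-1.4  0.6  0.2]
[] [(array([0.40919988, 0.19839688, 0.008     ]), 0.74)]
[ 4.53336618e-01  1.33102366e-01  1.88784795e+00 -4.44089210e-16
  1.12064234e+00 -1.22005971e+00]
```

View pics/b2.png

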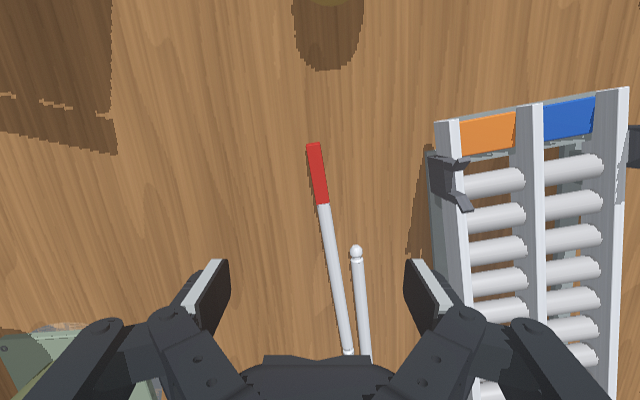

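The grip blob measures 70.7 x 15.7 mm at (0.371, 0.293), axis 1.657 rad, which matches the bar's size. Grasping it.

Run:
```python
from h import *
g=[.3708,.2935]; yaw=1.657
arm.move_pose([*g,.08],qd(yaw)); arm.move_linear([*g,.0205],rate=.1); arm.close(); show()
arm.move_linear([*g,.17],rate=.2); show()
p=dk(D,(-203,0,24))+[0,0,.012]
arm.move_pose([*p[:2],.17],qd(D[2]+np.pi)); arm.sleep(.3)
c=shoot("wrist","b2h"); 
print("notch",[(np.round(d["uv"]),round(d["confidence"],2)) for d in landmark_of("wrist","front_notch")],proj(c,dk(D,PTS["front_notch"])))
show()
grab_frame("scene"); s=cam("scene")
cv2.imwrite("pics/s1.png",cv2.resize(grab_frame("scene")[120:340,200:500],(750,550)))
for n,q in (("bar_a_tip",266),("front_bore",0)): print(n,[(np.round(d["uv"]),round(d["confidence"],2)) for d in landmark_of("scene",n)])
tip=arm.sense()["tcp_pos"]+[0,0,-.012]+deckR(D[2]).apply([.266,0,0]); print("tip expect",proj(s,tip), "bore exp",proj(s,dk(D,PTS["front_bore"])))
```

```text
11.7 [0.3708 0.2935 0.0205] w -0.0003 f [-0.2  0.3 -0.4]
12.6 [0.3699 0.293  0.1688] w 0.0002 f [ 1.2 -0.2 -0.1]
notch [] [316.70248321 318.27462006]
14.4 [0.3815 0.2796 0.1701] w -0.0004 f [-0.5  0.1 -0.5]
bar_a_tip [(array([386., 228.]), 0.81), (array([356., 195.]), 0.31)]
front_bore [(array([325., 294.]), 0.73), (array([364., 288.]), 0.31)]
tip expect [348.94355724 251.62061976] bore exp [325.52792323 292.84439639]
```

View pics/s1.png

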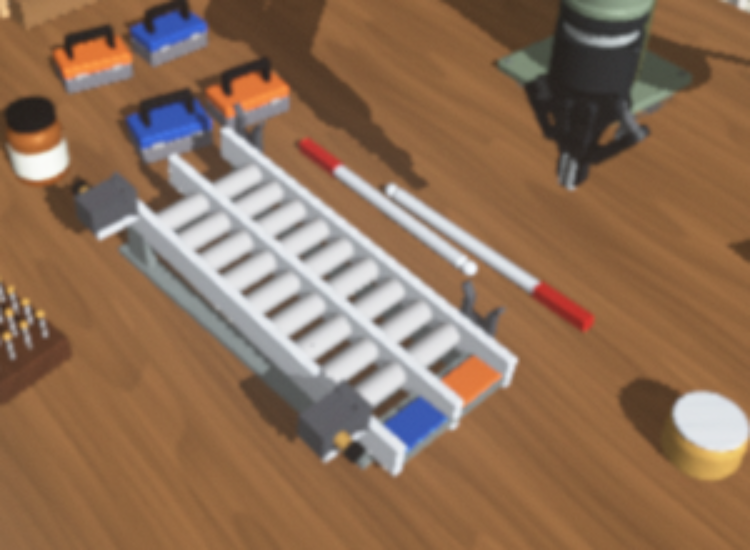

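View pics/b2h.png

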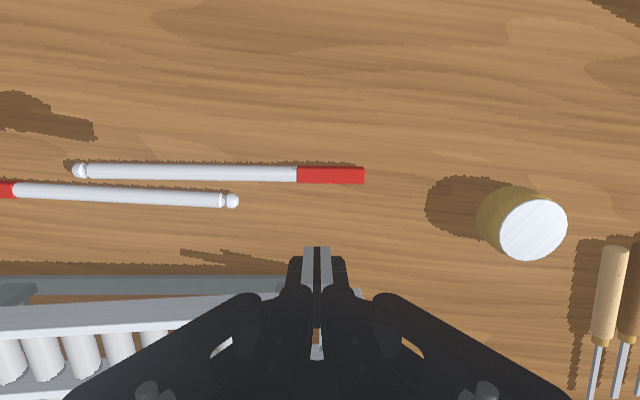

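The grasp missed: the width reads 0 and the bar is still on the bench. I'll check where it lies now against the first estimate.

Run:
```python
from h import *
c=cam("wrist"); im=cv2.imread("pics/b2h.png")
print(blob(im,c,"red",.014,np.array([.371,.29,0])))
s=cam("scene"); ims=grab_frame("scene"); print(blob(ims,s,"red",.012,np.array([.371,.29,0])))
t=cam("top"); imt=grab_frame("top"); print(blob(imt,t,"red",.012,np.array([.371,.29,0])))
arm.release(); show(); k=c[0]; print(proj(c,arm.sense()["tcp_pos"]))
```

```text
(array([0.37011862, 0.29277744]), np.float64(1.6721886701919626), (69.05188751220703, 17.812984466552734), np.int32(1160))
(array([0.3750809 , 0.29778702]), np.float64(1.6616938680605031), (73.52035522460938, 25.48000144958496), np.int32(190))
None
15.5 [0.3814 0.2796 0.17  ] w 0.0855 f [ 0.5 -0.   0.9]
[316.63534587 256.85331306]
```

Run:
```python
from h import *
g=[.3705,.293]; yaw=1.66
arm.move_pose([*g,.08],qd(yaw)); hit=arm.move_linear([*g,.0185],rate=.1,until_force=8); print(hit); show(); grab_a=grab_frame("wrist")
arm.close(); show(); arm.sleep(.3); show(); b=grab_frame("wrist")
cv2.imwrite("pics/gr.png",np.hstack([grab_a[100:400,120:520],b[100:400,120:520]]))
```

```text
False
17.7 [0.371  0.2933 0.0189] w 0.0853 f [-0.4 -0.7 -0.1]
18.6 [0.3705 0.293  0.0185] w -0.0001 f [ 0.5  0.3 -0.3]
18.9 [0.3705 0.293  0.0185] w 0.0002 f [-0.1 -0.3  0. ]
```

View pics/gr.png

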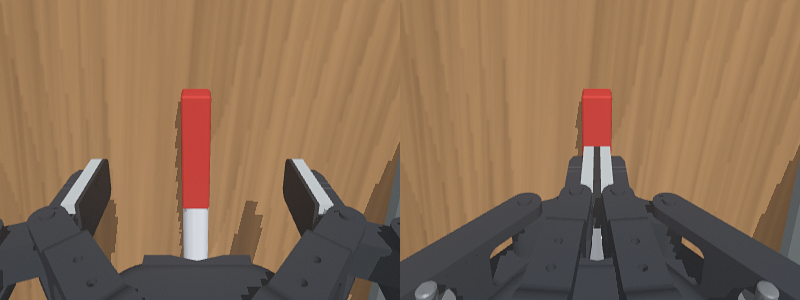

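The shut fingertips end up above the bar, so they stand less far ahead of the TCP than stated. I'll measure the tip offset by touching the bench beside the bar with the fingers shut.

Run:
```python
from h import *
arm.move_linear([.3705,.293,.05],rate=.2); arm.move_linear([.338,.293,.05],rate=.2)
arm.move_linear([.338,.293,.022],rate=.1)
print(arm.move_linear([.338,.293,-.004],rate=.03,until_force=5)); show()
```

```text
True
20.8 [ 0.3375  0.2927 -0.0037] w -0.0001 f [-0.3  1.   4.4]
```

Shut tips touch at TCP z of about -3 mm, so the fingertips are about 3 mm behind the TCP rather than 17 mm ahead. I'll grasp with that offset.

Run:
```python
from h import *
g=[.3705,.293]; yaw=1.66
arm.move_linear([.338,.293,.06],rate=.2); arm.release(); arm.move_pose([*g,.05],qd(yaw)); arm.move_linear([*g,.0005],rate=.1,until_force=8); show(); arm.close(); show()
if arm.sense()["gripper_width"]>.01:
    arm.move_linear([*g,.15],rate=.2); show()
    p=dk(D,(-203,0,24))
    arm.move_pose([*p[:2],.14],qd(D[2]+np.pi)); arm.sleep(.3); show()
    cv2.imwrite("pics/s2.png",cv2.resize(grab_frame("scene")[150:320,260:480],(792,612)[:2]))
    im=cv2.imread("pics/s2.png"); cv2.imwrite("pics/s2.png",cv2.resize(im,(776,600)))
```

```text
22.9 [0.3704 0.2931 0.0007] w 0.0858 f [0.5 0.  0.5]
23.6 [0.3709 0.2932 0.001 ] w 0.0142 f [-0.6 -0.4  4. ]
24.5 [0.3693 0.2924 0.1485] w 0.014 f [ 0.1 -0.2 -2.8]
26.2 [0.3814 0.2796 0.14  ] w 0.0142 f [-0.7 -0.4 -1.9]
```

View pics/s2.png

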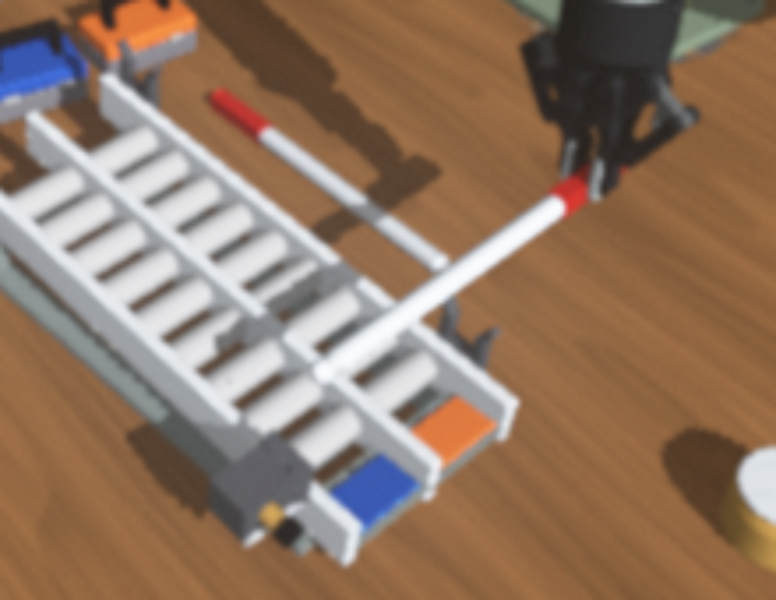

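Run:
```python
from h import *
s=cam("scene"); t=arm.sense()["tcp_pos"]
for h in (.002,.0075,.013): print("tip exp vs (351.3,254.9)",h,proj(s,t+[0,0,h]+deckR(D[2]).apply([.266,0,0])))
p=dk(D,(-203,0,24))-[0,0,.0075]
print(arm.move_linear([*p[:2],p[2]+.03],rate=.15)); print(arm.move_linear(p,rate=.05,until_force=10)); show()
q=dk(D,(-150,0,24))-[0,0,.0075]
print(arm.move_linear(q,rate=.06,until_force=20)); show(); print((deckR(D[2]).inv().apply(arm.sense()["tcp_pos"]-dk(D,(0,0,0)))*1000).round(1))
```

```text
tip exp vs (351.3,254.9) 0.002 [348.72842594 256.67962732]
tip exp vs (351.3,254.9) 0.0075 [348.80790464 254.9534346 ]
tip exp vs (351.3,254.9) 0.013 [348.88801431 253.21353787]
False
False
27.4 [0.3815 0.2796 0.0683] w 0.0146 f [ 0.3 -0.1 -1.3]
False
28.5 [0.4333 0.2847 0.068 ] w 0.0142 f [-2.1 -1.4 -0.9]
[-150.9    0.4   16.1]
```

Run:
```python
from h import *
for x in (-142,-134,-131):
    q=dk(D,(x,0,24))-[0,0,.0075]
    h=arm.move_linear(q,rate=.03,until_force=35); arm.sleep(.1); show(); print(h,(deckR(D[2]).inv().apply(arm.sense()["tcp_pos"]-dk(D,(0,0,0)))*1000).round(1))
    if h: break
```

```text
29.0 [0.4437 0.2861 0.0691] w 0.0142 f [ 2.2 -2.3 -0.8]
False [-140.4    0.7   17.2]
29.5 [0.4474 0.286  0.0672] w 0.0142 f [-4.5 -1.6  0.2]
False [-136.8    0.4   15.3]
29.9 [0.4474 0.2859 0.0667] w 0.014 f [-11.5  -2.4   4.8]
False [-136.8    0.4   14.8]
```

Run:
```python
from h import *
for x in (-126,-120,-114):
    q=dk(D,(x,0,24))-[0,0,.0075]
    h=arm.move_linear(q,rate=.03,until_force=40); arm.sleep(.15); show(); print(h,(deckR(D[2]).inv().apply(arm.sense()["tcp_pos"]-dk(D,(0,0,0)))*1000).round(1))
    if h: break
```

```text
30.3 [0.4474 0.2859 0.0664] w 0.0137 f [-23.   -2.9  14. ]
False [-136.8    0.4   14.5]
30.8 [0.4496 0.2861 0.0658] w 0.0138 f [-31.4  -5.3  20.7]
False [-134.5    0.4   13.9]
31.3 [0.4512 0.2863 0.065 ] w 0.0141 f [-40.4  -5.1  25.6]
False [-133.     0.5   13.1]
```

Run:
```python
from h import *
q=arm.sense()["tcp_pos"]; 
arm.move_linear(dk(D,(-134,0,24))-[0,0,.0075],rate=.05); arm.sleep(.2); show()
arm.release(); arm.sleep(.2); show()
p=dk(D,(-150,0,24)); arm.move_linear([*arm.sense()["tcp_pos"][:2],.2],rate=.25); arm.sleep(.3)
c=cam("wrist"); im=grab_frame("wrist"); cv2.imwrite("pics/f1.png",im)
hz=dk(D,(-135,0,32))[2]
b=blob(im,c,"red",hz,dk(D,(-135,0,32)),.04); print(b); 
print((deckR(D[2]).inv().apply(np.array([*b[0],hz])-dk(D,(0,0,0)))*1000).round(1), b[1]-D[2])
cv2.imwrite("pics/f1c.png",cv2.resize(im[100:400,160:480],(640,600)))
```

```text
32.1 [0.4503 0.2865 0.0682] w 0.0142 f [ 1.3 -0.7 -3.6]
33.0 [0.4501 0.2866 0.0684] w 0.0854 f [-0.9 -0.4  0.4]
(array([0.44562137, 0.28645477]), np.float64(0.09370405532373777), (69.37870025634766, 15.103351593017578), np.int32(1283))
[-138.5   -0.4   32. ] -0.00889594467626223
```

View pics/f1c.png

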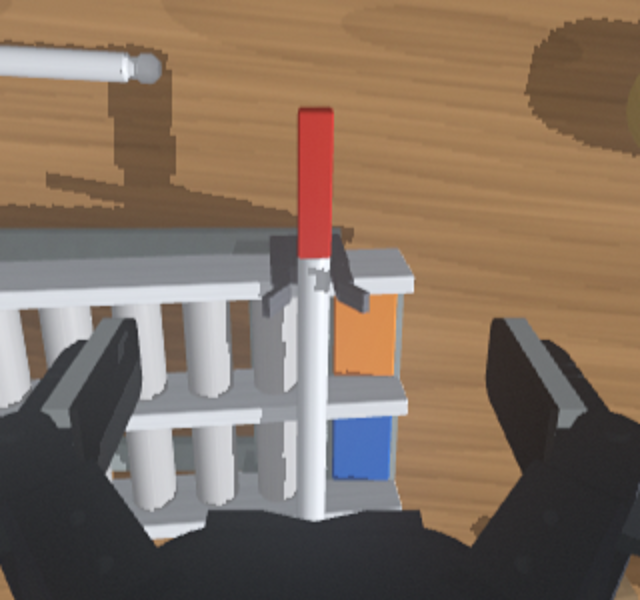

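Run:
```python
from h import *
c=cam("wrist"); f=lambda uv,z:(deckR(D[2]).inv().apply(onz(c,uv,dk(D,(-135,0,z))[2])-dk(D,(0,0,0)))*1000).round(1)
im=cv2.imread("pics/f1.png")
col=im[140:250,317].astype(int); r=np.where((col[:,2]>110)&(col[:,1]<90))[0]+140; print(r.min(),r.max())
for z in (28,30,32): print(z,"boundary",f((317,r.max()+.5),z),"end",f((317.5,r.min()-.5),z))
print("notch seen", [(np.round(d["uv"]),f(d["uv"],24),round(d["confidence"],2)) for d in (grab_frame("wrist") is not None) and landmark_of("wrist","front_notch")])
print("grip", [(f(d["uv"],22),round(d["confidence"],2)) for d in landmark_of("wrist","bar_a_grip")])
# guide outer edge near: near orange lane at z=10 x=-81
for v in range(215,250): print(v,im[v,360].tolist(),end=";")
```

```text
154 228
28 boundary [-101.1   -0.3   28. ] end [-172.5    0.2   28. ]
30 boundary [-101.9   -0.5   30. ] end [-172.8   -0.    30. ]
32 boundary [-102.8   -0.7   31.9] end [-173.1   -0.2   32. ]
notch seen [(array([316., 237.]), array([-90.1,  -0.9,  23.9]), 0.88)]
grip []
215 [91, 129, 167];216 [92, 129, 167];217 [90, 126, 163];218 [89, 124, 161];219 [87, 122, 157];220 [85, 120, 153];221 [83, 117, 151];222 [85, 118, 154];223 [83, 118, 155];224 [83, 119, 156];225 [101, 130, 162];226 [123, 144, 166];227 [127, 133, 144];228 [145, 138, 135];229 [141, 137, 135];230 [142, 137, 135];231 [144, 139, 138];232 [143, 138, 138];233 [143, 139, 137];234 [145, 140, 140];235 [142, 138, 137];236 [140, 135, 135];237 [148, 143, 142];238 [199, 193, 190];239 [233, 227, 224];240 [229, 223, 219];241 [227, 222, 218];242 [227, 221, 218];243 [227, 221, 217];244 [227, 221, 217];245 [230, 223, 220];246 [217, 211, 207];247 [157, 153, 146];248 [163, 159, 150];249 [163, 159, 150];
```

Run:
```python
from h import *
c=cam("wrist"); f=lambda uv,z:(deckR(D[2]).inv().apply(onz(c,uv,dk(D,(0,float(0),z))[2])-dk(D,(0,0,0)))*1000).round(1)
for uv in ((360,237.7),(360,246.3)):
    for z in(10,): print(uv,f(uv,z+3.5)) # at y~+30: deck z shift
import pickle
# w2 view: same edges
_,_,c2=pickle.load(open("d.pkl","rb")); im=cv2.cvtColor(cv2.imread("pics/w2.png"),cv2.COLOR_BGR2GRAY)
u=185
print(im[205:245,u].tolist())
g=lambda uv,z:(deckR(D[2]).inv().apply(onz(c2,uv,dk(D,(0,0,z))[2])-dk(D,(0,0,0)))*1000).round(1)
for v in (210,218,222,226,230): print(v,g((u,v),10))
```

```text
(360, 237.7) [-83.5  44.8  17.4]
(360, 246.3) [-73.8  45.2  17.5]
[155, 155, 154, 154, 154, 154, 154, 154, 154, 144, 129, 163, 161, 161, 159, 154, 184, 223, 218, 216, 218, 214, 181, 123, 127, 134, 135, 136, 138, 129, 99, 78, 74, 76, 78, 75, 74, 88, 122, 139]
210 [-52.5  26.   12.3]
218 [-65.3  27.7  12.4]
222 [-71.8  28.6  12.5]
226 [-78.4  29.5  12.6]
230 [-85.   30.3  12.7]
```

The bar reads 2–3 mm short of home (grip centre about -137 mm), possibly wedged by the downward sag of the grip. I'll push on its end face with the fingers shut.

```bash
cat >> h.py <<'E'
def indeck(p): return (deckR(D[2]).inv().apply(np.asarray(p)-dk(D,(0,0,0)))*1000).round(1)
def endpush(y,stop=-150,F=30,yaw=D[2]+np.pi):
    z=dk(D,(-170,y,24))[2]-.0095
    a=dk(D,(-205,y,24)); arm.move_pose([*a[:2],z+.09],qd(yaw)); arm.close(); arm.move_linear([*a[:2],z],rate=.2); a=arm.sense()["tcp_pos"]
    for x in np.arange(-190,stop,3.):
        p=dk(D,(x,y,24)); h=arm.move_linear([*p[:2],z],rate=.05,until_force=F); s=arm.sense()
        fx=s["wrist_force"]@deckR(D[2]).apply([1,0,0]); print(x,h,indeck(s["tcp_pos"]),"push",round(-fx,1),"fz",round(s["wrist_force"][2],1))
        if h or -fx>F: break
E
python3 - <<'E'
from h import *
endpush(0)
p=dk(D,(-195,0,24)); s=arm.sense()["tcp_pos"]; arm.move_linear([*p[:2],s[2]],rate=.1); show()
E
```

```text
-190.0 False [-189.2    0.9   15.1] push 0.5 fz 0.3
-187.0 False [-187.     0.8   14.5] push 1.2 fz 0.3
-184.0 False [-183.8    0.9   14.5] push 0.4 fz -0.1
-181.0 False [-182.3    0.7   14.1] push 5.0 fz 2.5
-178.0 False [-182.2    0.7   13.9] push 11.4 fz 9.2
-175.0 False [-182.2    0.7   13.7] push 19.1 fz 15.4
-172.0 False [-182.1    0.7   13.5] push 27.2 fz 22.6
-169.0 False [-182.1    0.7   13.4] push 32.5 fz 29.4
38.5 [0.3904 0.2807 0.0656] w -0.0001 f [0.5 0.3 0.9]
```

Two pushes at 32–40 N stop hard at the same place, within 1–2 mm of home, which is inside the calibration error. The bar is bottomed. Now the cases.

```bash
cat >> h.py <<'E'
LX={"blue":38,"orange":-38}
def look(col,near,yaw=0.05,h=.25,tol=.07):
    arm.move_pose([near[0],near[1],h],qd(yaw)); arm.sleep(.25); c=cam("wrist"); im=grab_frame("wrist")
    b=blob(im,c,col,.040,np.array([*near,0]),tol); print("lid",b, [np.round(p[:2],3).tolist() for p,q in find("wrist",col+"1_c",c,.037,.3)]); return b
def pick(col,near):
    b=look(col,near)
    if b is None: return None
    yaw=align(b[1],0); x,y=b[0]
    arm.move_pose([x,y,.12],qd(yaw)); arm.move_linear([x,y,.046],rate=.12,until_force=10); arm.close(); show()
    if arm.sense()["gripper_width"]<.008: return None
    arm.move_linear([x,y,.21],rate=.2); show(); return True
def placeq(): return quat(deckR(D[2])*R.from_euler("z",np.pi/2)*R.from_euler("x",np.pi))
def above(col,y=-268,up=100):
    arm.move_pose(dk(D,(LX[col],y,46+up)),placeq()); arm.sleep(.1); show()
def place(col,y=-268):
    arm.move_linear(dk(D,(LX[col],y,62)),rate=.15); h=arm.move_linear(dk(D,(LX[col],y,47)),rate=.05,until_force=6); print("down",h,indeck(arm.sense()["tcp_pos"])); show()
    arm.release(); arm.sleep(.2); arm.move_linear(dk(D,(LX[col],y,150)),rate=.25); show()
E
python3 - <<'E'
from h import *
p=dk(D,(-195,0,24)); s=arm.sense()["tcp_pos"]; arm.move_linear([*p[:2],.2],rate=.25); arm.release()
if pick("orange",(.438,-.217)):
    above("orange"); cv2.imwrite("pics/c1.png",cv2.resize(grab_frame("scene")[100:300,180:440],(780,600)))
E
```

```text
lid None [[0.54, -0.407]]
```

Run:
```python
from h import *
show(); c=shoot("wrist","o1"); im=cv2.imread("pics/o1.png")
hsv=cv2.cvtColor(im,cv2.COLOR_BGR2HSV)
for n in ("orange1_c","blue1_c"):
    for d in landmark_of("wrist",n):
        u,v=np.round(d["uv"]).astype(int); print(n,u,v,round(d["confidence"],2),onz(c,d["uv"],.037).round(3),hsv[max(v-6,0):v+18:4,min(u+12,639)].tolist())
```

```text
42.2 [ 0.4382 -0.2166  0.25  ] w 0.0856 f [-0.3 -0.4 -0.4]
orange1_c 493 93 0.88 [ 0.539 -0.41   0.037] [[165, 18, 58], [105, 11, 91], [135, 6, 80], [0, 10, 52], [0, 10, 53], [168, 24, 54]]
blue1_c 480 182 0.64 [ 0.437 -0.417  0.037] [[138, 23, 55], [135, 18, 56], [120, 12, 63], [110, 10, 80], [128, 15, 70], [128, 16, 62]]
```

View pics/o1.png

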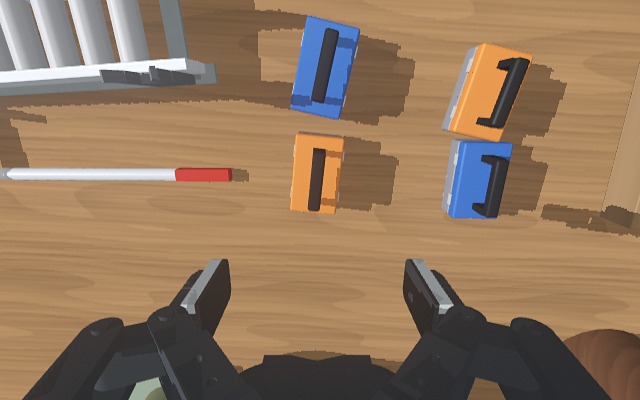

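The near orange case is at px (318,172). The far orange one has been knocked toward the far blue one and now sits at (0.539, -0.41). The orange hue threshold was too tight, so I'm widening it.

```bash
sed -i 's/(h>=7)&(h<=15)&(s>175)&(v>130)/(h>=7)\&(h<=22)\&(s>165)\&(v>130)/' h.py
python3 - <<'E'
from h import *
c=cam("wrist"); im=cv2.imread("pics/o1.png")
for col,n in (("orange",(.438,-.217)),("blue",(.555,-.22)),("orange",(.539,-.41)),("blue",(.437,-.417))): print(col,blob(im,c,col,.04,np.array([*n,0]),.05))
b=blob(im,c,"orange",.04,np.array([.438,-.217,0]),.05)
if b and 85<b[2][0]<105 and 50<b[2][1]<68 and pick("orange",(.438,-.217)):
    above("orange"); cv2.imwrite("pics/c1.png",cv2.resize(grab_frame("scene")[100:300,180:440],(780,600)))
E
```

```text
orange (array([ 0.43648318, -0.21740735]), np.float64(3.0998356192778957), (94.64604187011719, 54.98811340332031), np.int32(939))
blue (array([ 0.55381879, -0.21858524]), np.float64(2.9700504582945193), (94.12430572509766, 57.03297805786133), np.int32(3890))
orange (array([ 0.53810321, -0.40444556]), np.float64(2.9761660082637227), (94.2952651977539, 61.87762451171875), np.int32(2883))
blue (array([ 0.43873593, -0.41443304]), np.float64(0.027664043554010444), (94.64518737792969, 62.425235748291016), np.int32(2732))
lid (array([ 0.43653506, -0.21734595]), np.float64(3.099040665692507), (94.70157623291016, 54.57612991333008), np.int32(956)) [[0.541, -0.408]]
45.0 [ 0.4366 -0.2171  0.0462] w 0.0128 f [-0.3  2.1  2.7]
45.9 [ 0.4354 -0.2166  0.2082] w 0.0129 f [-0.2  0.7 -3.6]
47.2 [0.5714 0.0401 0.2203] w 0.0128 f [-0.4 -0.9 -2.8]
```

Run:
```python
from h import *
show(); place("orange"); arm.sleep(.3)
c=shoot("wrist","p1"); im=cv2.imread("pics/p1.png")
for n in ("orange1_c","blue1_c"):
    print(n,[(indeck(onz(c,d["uv"],dk(D,(0,-56,37))[2])),round(d["confidence"],2)) for d in landmark_of("wrist",n)])
cv2.imwrite("pics/p1s.png",cv2.resize(grab_frame("scene")[100:300,180:440],(780,600)))
```

```text
47.2 [0.5715 0.04   0.2205] w 0.013 f [-0.3  0.2 -4.2]
down False [ -38.2 -267.9   46.8]
48.4 [0.5725 0.033  0.122 ] w 0.0127 f [-0.1 -0.  -2.9]
49.8 [0.572  0.0419 0.2254] w 0.0854 f [ 0.4  0.1 -0.4]
orange1_c []
blue1_c []
```

View pics/p1s.png

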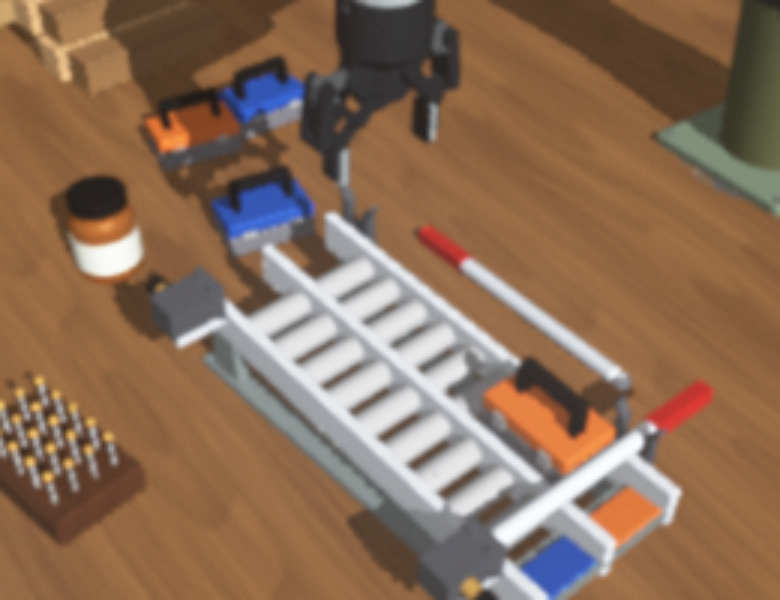

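The orange case rolled down upright and rests against the bar, with the bar in its notch. Now the near blue case, with a numeric check afterwards.

```bash
cat >> h.py <<'E'
def check(col,ys):
    im=grab_frame("scene"); c=cam("scene")
    for y in ys:
        t=dk(D,(LX[col],y,40)); b=blob(im,c,col,t[2],t,.045)
        print("check",col,y, None if b is None else (indeck([*b[0],t[2]]),np.round(b[2]),b[3]))
def job(col,near,ys):
    if not pick(col,near): print("NO PICK"); return False
    above(col)
    if arm.sense()["gripper_width"]<.009: print("LOST"); return False
    place(col); arm.sleep(.4); check(col,ys); return True
E
python3 - <<'E'
from h import *
check("orange",[-56])
job("blue",(.554,-.2186),[-56])
E
```

```text
check orange -56 (array([-33.7, -49.4,  40.6]), array([103.,  62.]), np.int32(512))
lid (array([ 0.55531641, -0.21821483]), np.float64(2.971265525541868), (94.60681915283203, 56.96266555786133), np.int32(2826)) [[0.436, -0.415]]
53.8 [ 0.5555 -0.2185  0.0463] w 0.0128 f [-0.4 -0.9  1.2]
54.7 [ 0.5542 -0.2175  0.208 ] w 0.0124 f [ 0.1  0.5 -2.1]
56.0 [0.6472 0.0479 0.2202] w 0.0125 f [ 0.   0.7 -0.7]
down False [  37.8 -267.9   46.8]
57.2 [0.6481 0.0408 0.122 ] w 0.0129 f [-0.6  0.2 -2. ]
58.6 [0.6476 0.0497 0.2256] w 0.0855 f [-0.9 -0.2 -1.3]
check blue -56 (array([ 43.1, -51.6,  40.4]), array([105.,  61.]), np.int32(599))
```

Run:
```python
from h import *
if job("blue",(.4387,-.4144),[-56,-152]): job("orange",(.538,-.4045),[-56,-152])
```

```text
lid (array([ 0.43907883, -0.41821017]), np.float64(0.030164961957649613), (94.83757019042969, 56.28064727783203), np.int32(2833)) [[0.435, -0.415]]
63.3 [ 0.4392 -0.4184  0.0463] w 0.0128 f [-0.5  0.   2.4]
64.3 [ 0.4382 -0.4171  0.2079] w 0.0131 f [ 0.1  0.7 -3.3]
66.2 [0.6475 0.0478 0.2208] w 0.0127 f [-0.3 -0.3 -3.3]
down False [  37.8 -268.    46.8]
67.4 [0.6482 0.0407 0.122 ] w 0.0129 f [ 0.7 -0.7 -3.5]
68.8 [0.6476 0.0497 0.2256] w 0.0853 f [-1.   0.3 -0.1]
check blue -56 (array([  40.8, -103.2,   35.9]), array([208.,  61.]), np.int32(1087))
check blue -152 None
lid (array([ 0.53932941, -0.4077059 ]), np.float64(2.978037411561721), (95.09783935546875, 56.870849609375), np.int32(2760)) [[0.54, -0.409]]
73.4 [ 0.5395 -0.4081  0.0463] w 0.013 f [-0.1  0.4  0.6]
74.3 [ 0.5384 -0.4067  0.2078] w 0.0129 f [-0.4 -0.2 -1.7]
76.1 [0.5721 0.0403 0.2207] w 0.0128 f [-0.8 -0.5 -1.7]
down False [ -38.2 -268.    46.8]
77.2 [0.5725 0.0329 0.122 ] w 0.013 f [-0.6  0.2 -2.7]
78.7 [0.572  0.0419 0.2254] w 0.0856 f [-0.4  0.1 -1.2]
check orange -56 (array([ -35.4, -101.1,   36.1]), array([206.,  64.]), np.int32(981))
check orange -152 None
```

All four cases are queued; the merged lid blobs are about 2 × 96 mm long in each lane. Now the rear bar.

Run:
```python
from h import *
g=np.array([.422,-.068,.012])
arm.move_pose([*g[:2],.2],qd(1.6)); arm.sleep(.3); c=cam("wrist"); im=grab_frame("wrist")
b=blob(im,c,"red",.014,g); print(b)
if b and 64<b[2][0]<76:
    x,y=b[0]; yaw=align(b[1],1.6)
    arm.move_pose([x,y,.06],qd(yaw)); arm.move_linear([x,y,.0008],rate=.1,until_force=8); arm.close(); show()
    if arm.sense()["gripper_width"]>.01:
        arm.move_linear([x,y,.2],rate=.2); show()
        arm.move_pose([.43,-.25,.2],qd(D[2]+.6)); show()
        p=dk(D,(-206,-352,24)); arm.move_pose([*p[:2],.19],qd(D[2])); arm.sleep(.3); show()
        grab_frame("scene"); s=cam("scene"); t=arm.sense()["tcp_pos"]
        print([(np.round(d["uv"],1),round(d["confidence"],2)) for d in landmark_of("scene","bar_b_tip")],proj(s,t+[0,0,.0075]+deckR(D[2]).apply([.266,0,0])))
        c=shoot("wrist","r1"); print("notch",[(indeck(onz(c,d["uv"],dk(D,PTS["rear_notch"])[2])),round(d["confidence"],2)) for d in landmark_of("wrist","rear_notch")])
        print("bore",[(indeck(onz(c,d["uv"],dk(D,PTS["rear_bore"])[2])),round(d["confidence"],2)) for d in landmark_of("wrist","rear_bore")])
        print("tip",[(np.round(d["uv"]),round(d["confidence"],2)) for d in landmark_of("wrist","bar_b_tip")],proj(c,t+[0,0,.0075]+deckR(D[2]).apply([.266,0,0])))
```

```text
(array([ 0.42268042, -0.06882993]), np.float64(1.6265379820142607), (70.02486419677734, 15.558950424194336), np.int32(824))
82.3 [ 0.4231 -0.069   0.0012] w 0.0142 f [0.3 1.3 3.7]
83.4 [ 0.4215 -0.0684  0.1985] w 0.0138 f [-0.9  1.  -1.3]
84.2 [ 0.4293 -0.2489  0.1986] w 0.0145 f [ 0.   0.4 -1.6]
85.4 [ 0.4146 -0.0702  0.19  ] w 0.014 f [ 0.2  0.1 -1.6]
[] [253.69639073 165.41165629]
notch []
bore []
tip [] [ 315.24258753 -688.3055776 ]
```

View pics/r1.png

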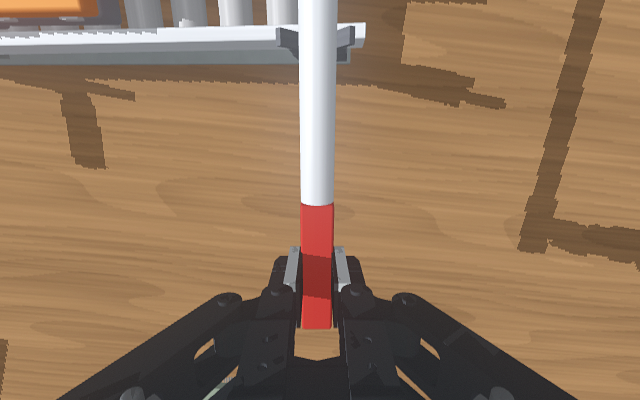

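The bar is square in the grip and centred over the rear notch, whose arms are at px 277–354 with the bar at about 317. Lowering it and pushing it in.

Run:
```python
from h import *
P=lambda x:dk(D,(x,-352,24))-[0,0,.0075]
arm.move_linear(P(-206)+[0,0,.03],rate=.15); h=arm.move_linear(P(-206),rate=.05,until_force=10); print(h); show()
if not h:
  for x in (-180,-160,-150,-144,-138,-134,-130,-126,-122):
    h=arm.move_linear(P(x),rate=.05,until_force=35); arm.sleep(.1); s=arm.sense(); print(x,h,indeck(s["tcp_pos"]),np.round(s["wrist_force"],1),round(s["gripper_width"],4))
    if h: break
    if x<-165 and s["wrist_force"][0]<-12: break
```

```text
False
87.0 [ 0.4144 -0.0695  0.099 ] w 0.014 f [-0.  -0.7 -1.3]
-180 False [-180.3 -351.2   16.3] [ 0.4 -0.  -1.8] 0.0144
-160 False [-160.2 -351.2   16.4] [-0.4 -0.5 -1.4] 0.0139
-150 False [-149.4 -351.4   16.7] [ 2.3  1.  -2. ] 0.0143
-144 False [-144.6 -351.2   16.3] [-3.4 -0.4 -0.8] 0.0142
-138 False [-136.5 -351.7   17.2] [ 2.4  2.4 -1.7] 0.0144
-134 False [-135.8 -350.9   15.8] [-5.6  0.1 -0.7] 0.0141
-130 False [-135.8 -350.4   14.9] [-14.1  -1.3   4.9] 0.014
-126 False [-135.7 -350.3   14.7] [-24.7  -5.1  12.3] 0.0142
-122 False [-135.3 -350.2   14.4] [-34.2  -5.   20.1] 0.014
```

Run:
```python
from h import *
arm.move_linear(dk(D,(-134.5,-352,24))-[0,0,.0075],rate=.05); arm.release(); arm.sleep(.2)
p=arm.sense()["tcp_pos"]; arm.move_linear([p[0],p[1],.22],rate=.25)
endpush(-352,F=22,yaw=D[2])
p=dk(D,(-200,-352,24)); arm.move_linear([*p[:2],arm.sense()["tcp_pos"][2]],rate=.1); arm.move_linear([*p[:2],.22],rate=.25)
arm.move_pose([.45,-.4,.35],qd(0)); arm.sleep(.3); show()
cv2.imwrite("pics/end.png",cv2.resize(grab_frame("scene")[130:330,200:460],(780,600)))
```

```text
-190.0 False [-189.4 -351.3   15. ] push -0.5 fz -0.4
-187.0 False [-187.  -351.2   14.5] push 0.6 fz -0.2
-184.0 False [-183.9 -351.2   14.5] push -0.3 fz -0.7
-181.0 False [-181.6 -350.9   14.2] push 2.1 fz 0.9
-178.0 False [-181.6 -350.8   13.9] push 11.5 fz 7.2
-175.0 False [-181.5 -350.6   13.8] push 19.2 fz 13.5
-172.0 False [-181.5 -350.4   13.4] push 26.4 fz 19.8
99.4 [ 0.4503 -0.3991  0.35  ] w 0.0 f [-0.9  0.   0.3]
```

View pics/end.png

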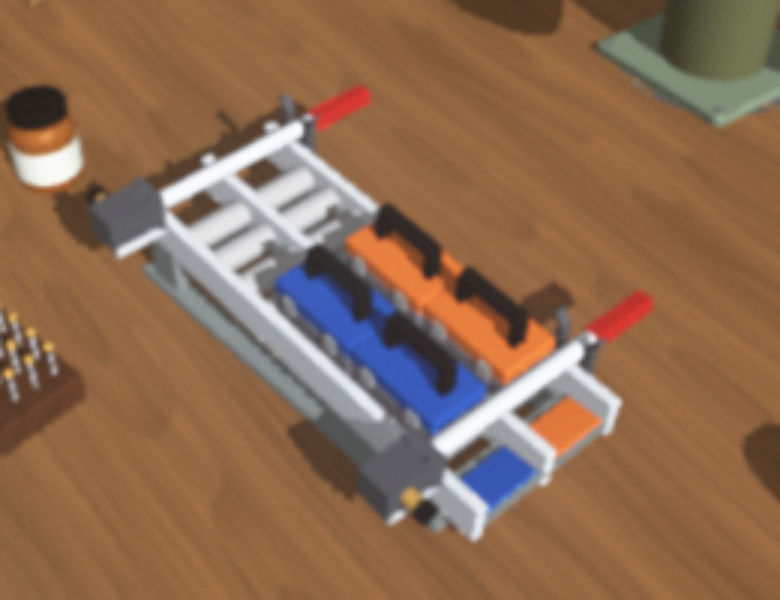

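The end view shows both bars seated and the cases queued, two per lane in the right lanes. End-push stops agree at both ends (-182.2 and -181.5 mm). Handing in.

```bash
python3 -c "
from workcell import *
print(hand_in())"
```

```text
the job is handed in; nothing more can be done
None
```

The job is handed in: front bar pushed home first, then two blue and two orange cases queued in their marked lanes, then the rear bar pushed home, with the jar and tin left alone; each bar's seating is judged from a hard stop at 26–40 N within 2–3 mm of the home position, since I had no plunger reading.

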